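Clamp a sample tin by snapping a cam lever past centre

TASK

Set the sample tin upright in the V-stop seat of the blue cam clamp and let go of it, then swing the red-knobbed lever across until it snaps past centre and clamps the tin. Finish by bearing on the lever against its stop with a steady push of about 13 N for a good second, never pushing on the lever with more than 18 N, then let go; leave the beaker, the brown bottle and the crucible where they stand.

Things in the scene. Friction and masses are not known exactly. Their poses are not given: they have to be found in the camera images.
- tin: the sample tin: round aluminium tin with a pushed-on lid, 52 mm across the lid, 28 mm tall, 25 to 65 g; origin at the centre of its underside, z up
- cam_clamp: the cam clamp, screwed to the table: blue base plate 140 x 90 mm, 8 mm thick, with an aluminium V-stop at its far end and a lever at its near end. Origin at the centre of the plate's underside, z up, x from the lever towards the V-stop, y to the left for one who looks along x. A dark guide block, 36 mm wide and 25 mm tall, stands between tip and lever
- seat (a point): point on top of the base plate where the centre of the tin's underside lies when the tin touches both faces of the V-stop (24 mm tall above the plate, 42 mm wide, faces 30 degrees off y); 22 mm from the clamp's origin towards +x, axes as the clamp's. The plate is free on both y sides of the seat, so the tin can be set in with the fingers closing along y
- pivot (a point): point on the vertical axis of the cam lever, at the height of the middle of the red knob, 52 mm from the clamp's origin towards -x
- knob (a point): middle of the red upright knob at the end of the steel cam lever: 21 mm in diameter, free from 53 to 95 mm above the table, 88 mm from the pivot; the lever bar below it has its top 53 mm above the table
- cam_lever (a joint): lever angle, rad, growing counter-clockwise from above. 0 open: bar 0.8 rad to the +y side of the clamp's -x. Starts at 0 to 0.12 and swings freely to 0.5; from there a spring pushes back (6 N, up to 7 to 12 N at the knob near 0.9) and throws the lever open if let go; dead centre 1.47, then it snaps by itself to a rigid stop at 1.60. The tip moves 14 mm, squeezing the tin with 13 to 22 N
- tip: the plunger's sprung black tip, facing the V-stop: 20 mm wide, 14 mm tall, its middle 17 mm above the plate; with the lever open it leaves the tin 9 mm of play along x, and it pushes the tin into the V as the lever closes. Origin at the clamp's origin while the lever is open
- beaker: bystander: glass beaker 54 mm across, 71 mm tall, origin at the centre of its underside
- amber_bottle: bystander: small brown bottle with black cap, 49 mm across, 89 mm tall, origin at the centre of its underside
- crucible: bystander: white crucible 41 mm across, 33 mm tall, origin at the centre of its underside
Mind the look-alikes: they are no part of the job. Leave any orange, pink or yellow look-alike of the tin alone.

How it is judged (in metres and radians):
On the way, in this order (a step that is already met when the one before it is completed fails the run):
1. the tin stands in the seat, let go, with the lever still open (horizontal distance between tin and seat below 0.012 m and z of tin in the frame of seat below 0.004 m and angle between tin's own z axis and vertical below 0.1 rad and contact force between the fingers and tin below 0.1 N and value of joint cam_lever below 0.7 rad), for 0.2 s.
2. the lever, past centre and at its stop with the tin clamped, is pressed with 9 to 18 N for half a second (value of joint cam_lever above 1.56 rad and contact force between the fingers and cam_lever above 9 N and contact force between tip and tin above 8 N), for 0.5 s.
At the end, for the whole second after the job is handed in: the lever rests at its stop past centre (joint above 1.56), the plunger tip squeezes the tin with more than 8 N, and the tin stands still and upright (within 0.1 rad) on the plate with its centre within 4 mm of the seat (value of joint cam_lever above 1.56 rad and contact force between tip and tin above 8 N and horizontal distance between tin and seat below 0.004 m and z of tin in the frame of seat below 0.004 m and angle between tin's own z axis and vertical below 0.1 rad and linear speed of tin below 0.02 m/s); the robot touches nothing.
It fails at once if the lever is pushed with more than 18 N (contact force between any of the fingers, the arm and cam_lever above 18 N).
It fails at once if a bystander is shifted by more than 20 mm (distance of any of beaker, amber_bottle, crucible from where it was at the start of the episode above 0.02 m).
It also fails if it takes over 72 s, if anything falls off the work surface, if the arm or the gripper's body presses on something with over 40 N, if the wrist force passes 120 N, or if a joint passes its speed limit or range.

ROBOT

A 6-joint arm with a two-finger parallel gripper is mounted at the origin on a cart in front of the work surface, level with it; the furniture and walls round the work are solid. World frame = base frame: x ahead of the robot, y to its left, z up, the work surface at z = 0. Lengths are in mm, angles in rad, forces in N, time in s.
With the tool pointing down it reaches from about 300 to 875 mm from the base axis. Payload 6.4 kg.
Tool frame: the origin (TCP) lies midway between the tips of the shut fingers; the grasp point (between the pads) lies 19 mm behind it (ctrl.pinch_z is the distance from the TCP to the grasp point, in mm); z points along the fingers, y is the line along which they close (so a half turn about z gives the same grasp; the last joint's range is limited). The gripper opens to 88 mm and grips with 3 to 60 N. Pads are 18 mm wide; open, the fingers measure 123 mm over their backs; the gripper's body (75 mm by 187 mm) begins 45 mm behind the grasp point.
Start: joints at [1.055, 0.181, 1.607, -0, 1.354, -0.206], TCP at [175.288, 547.645, 238.714] pointing down, gripper open.
Joint ranges: [-2.99, 2.99], [-0.89, 2.07], [0.3, 2.58], [-1.14, 4.28], [0, 2.63], [-3.12, 3.12]. Speed limits (rad/s): [2.57, 2.57, 3.01, 3.14, 3.14, 3.14].

INTERFACE

Orientations are given as a unit quaternion [w, x, y, z].
In Python, from cell import ctrl, cams gives the robot as it stands. Calls block until the motion is done:
- ctrl.move_ptp(position, orientation): joint-space move of the TCP to a pose.
- ctrl.move_straight(position, velocity=150, attitude=None, force_limit=None): straight line of the TCP; attitude=None keeps the orientation; velocity is the mean speed in mm/s. With force_limit (N) it stops when the force on the tool has changed by that much, and returns True; else False.
- ctrl.set_joints(angles): joint-space move.
- ctrl.move_gripper(opening, strength=None): finger opening in mm; strength is the grip in N (None keeps the last); returns when the fingers have stopped.
- ctrl.wait(seconds).
- ctrl.inverse_kinematics(position, orientation): joint angles nearest the present ones, or None.
- ctrl.read_state(): the state.
- cams.snapshot(name): name is "side" or "top" or "wrist"; returns a dict with "image" (420x560x3 uint8, blue, green, red), "K" (3x3 intrinsics, pixels), "cam_to_world" (4x4, takes a point from camera to world coordinates). Camera axes: x right, y up, looking along -z (the intrinsics and any distortion apply to the point x, -y, -z); pixel columns grow to the right and rows downward; lengths in mm; the calibration is good to about 2 mm. A picture is of the moment at which its call begins. There is no depth.
A pose or a line that the arm cannot do raises ctrl.IKError and nothing moves.
- ctrl.job_done(): hands the job in; it is judged then, once.
The state is a dict: "clock": time; "joint_pos": joint angles; "joint_vel": joint speeds; "tau": joint torques, N m; "position": TCP position; "tool_rot": TCP orientation; "force": force on the tool from outside, world axes, zero at the start; "ft_torque": the same for the moment, N m; "grip_width": finger opening in mm; "grip_force": force on a finger pad.
Only numpy, scipy, OpenCV 4.12 (cv2) and the standard library are available. Lean on these libraries where they do the work, as an engineer would, in place of code of your own. Each camera call takes 0.05 s, during which the arm holds its last target. There are 200 camera calls.

## Working session

There is one attempt and no reset: what is moved stays moved. The work goes in short steps, each a Python script; the robot and the scene stay as the last script left them, time stands still between calls to the robot, and variables do not carry over. Pictures are saved under pics/ and viewed, at most 10 in all, crops included, and the job is handed in when it is done.

```bash
ls; mkdir -p pics
python3 - <<'E'
from cell import ctrl,cams
import cv2,numpy as np
for n in("top","side"):
    s=cams.snapshot(n); cv2.imwrite(f"pics/{n}0.png",s["image"]); np.savez(f"pics/{n}0.npz",**s)
    print(n,s.keys(),s["K"].tolist(),s["cam_to_world"].round(3).tolist())
print(ctrl.read_state())
E
```

```text
pics
top dict_keys(['image', 'K', 'cam_to_world']) [[488.11959825791985, 0.0, 277.44926094438273], [0.0, 488.11959825791985, 216.59580522902044], [0.0, 0.0, 1.0]] [[-0.021, 0.989, -0.146, 431.624], [-0.999, -0.024, -0.021, -200.477], [-0.024, 0.145, 0.989, 1086.15], [0.0, 0.0, 0.0, 1.0]]
side dict_keys(['image', 'K', 'cam_to_world']) [[454.33297256752815, 0.0, 279.4151766369021], [0.0, 454.33297256752815, 211.88848732576676], [0.0, 0.0, 1.0]] [[0.792, 0.436, -0.427, 210.64], [-0.61, 0.543, -0.577, -743.932], [-0.02, 0.718, 0.696, 708.928], [0.0, 0.0, 0.0, 1.0]]
{'clock': 0.1, 'joint_pos': array([ 1.05472422e+00,  1.81453056e-01,  1.60790803e+00, -1.95328114e-05,
        1.35375782e+00, -2.06341793e-01]), 'joint_vel': array([-1.54058469e-03, -1.35699772e-03, -1.13765574e-03,  8.34861854e-06,
        1.91719196e-04,  2.14944139e-03]), 'tau': array([ 6.35648667e-04, -4.34817338e+01, -3.42697263e+01,  7.05360202e-02,
        3.39231966e-02, -2.10367386e-05]), 'position': array([175.03500446, 547.21572452, 237.90790074]), 'tool_rot': array([-2.60771984e-04,  1.54244739e-01,  9.88032377e-01, -7.17254506e-04]), 'force': array([ 0.61368167,  0.3177577 , -0.80651012]), 'ft_torque': array([ 0.04984464, -0.00662378,  0.02299725]), 'grip_force': 0.0, 'grip_width': 87.90636593948405}
```

View pics/top0.png

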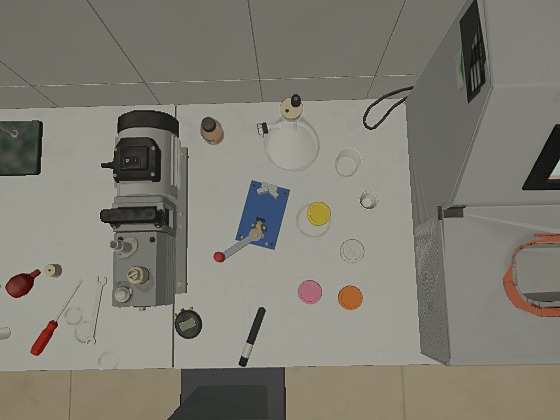

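View pics/side0.png

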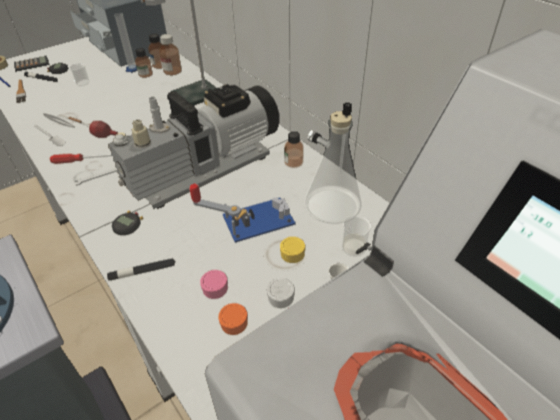

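```bash
cat > h.py <<'E'
import cv2,numpy as np
def ray(s,px):
    u,v=px; K=s["K"]; d=np.array([(u-K[0,2])/K[0,0],-(v-K[1,2])/K[1,1],-1.]); T=s["cam_to_world"]
    return T[:3,3],T[:3,:3]@d
def onz(s,px,z):
    o,d=ray(s,px); return o+d*(z-o[2])/d[2]
def proj(s,p):
    T=s["cam_to_world"]; c=T[:3,:3].T@(np.asarray(p,float)-T[:3,3]); K=s["K"]
    return np.array([K[0,0]*c[0]/-c[2]+K[0,2], K[1,1]*-c[1]/-c[2]+K[1,2]])
def cross(a,pa,b,pb):
    o1,d1=ray(a,pa);o2,d2=ray(b,pb); A=np.stack([d1,-d2],1); t=np.linalg.lstsq(A,o2-o1,rcond=None)[0]
    p,q=o1+d1*t[0],o2+d2*t[1]; return (p+q)/2,np.linalg.norm(p-q)
def mask(img,lo,hi): return cv2.inRange(cv2.cvtColor(img,cv2.COLOR_BGR2HSV),lo,hi)
def blobs(m,amin=30):
    n,l,st,c=cv2.connectedComponentsWithStats(m); return [(c[i],st[i]) for i in range(1,n) if st[i][4]>amin]
def quat(yaw):  # tool down, tool y axis at world angle yaw
    from scipy.spatial.transform import Rotation as R
    y=np.array([np.cos(yaw),np.sin(yaw),0]); z=np.array([0,0,-1.]); x=np.cross(y,z)
    return R.from_matrix(np.stack([x,y,z],1)).as_quat()[[3,0,1,2]]
E
python3 - <<'E'
from h import *
t=dict(np.load("pics/top0.npz")); s=dict(np.load("pics/side0.npz"))
for n,a in(("top",t),("side",s)):
    m=mask(a["image"],(105,120,50),(125,255,255)); 
    c=max(cv2.findContours(m,0,2)[0],key=cv2.contourArea); 
    for b in (cv2.boxPoints(cv2.minAreaRect(c)) if n=="top" else cv2.approxPolyDP(cv2.convexHull(c),6,True)[:,0]): print(n,"plate",b,onz(a,b,8)[:2].round(0))
    r=mask(a["image"],(0,150,80),(5,255,255))|mask(a["image"],(172,150,80),(180,255,255))
    for c,st in blobs(r,20): print(n,"red",c.round(1),st,onz(a,c,75)[:2].round(0))
print("knob",cross(t,(219,257),s,(196,193)))
print("tin",onz(t,(352,251),28),"side",onz(s,(281,290),28), "bottle",onz(t,(211,128),89),"beaker",onz(t,(348,158),71),"cruc",onz(t,(369,198),33))
print("pump edge",onz(t,(187,220),0),"pumptop",cross(t,(135,117),s,(218,97)), cross(t,(137,275),s,(141,130)), cross(t,(107,217),s,(209,136)), cross(t,(295,98),s,(347,108)))
im=cv2.resize(t["image"][150:320,150:400],None,fx=3,fy=3,interpolation=2); cv2.imwrite("pics/c1.png",im)
E
```

```text
top plate [235.37755 239.12936] [542. -83.]
top plate [251.093   179.75992] [ 676. -120.]
top plate [289.07843 189.81488] [ 651. -205.]
top plate [273.36298 249.18433] [ 518. -167.]
top red [218. 257.] [214 253  10   9  68] [499. -54.]
top red [ 34.5 273.2] [ 30 270  10   7  39] [474. 330.]
top red [ 15.8 286.7] [  5 276  21  22 157] [447. 368.]
top red [ 42.9 338.8] [ 31 321  25  35 343] [340. 306.]
side plate [293 222] [ 645. -205.]
side plate [241 238] [ 530. -174.]
side plate [236 232] [ 532. -153.]
side plate [247 208] [ 592. -107.]
side plate [270 201] [ 646. -120.]
side red [ 63.5 157.4] [ 51 155  30   7 142] [319. 241.]
side red [193.5 190.4] [190 184   8  17  83] [498. -52.]
knob (array([499.85563177, -55.37708623,  68.81809102]), np.float64(1.5979909047937224))
tin [ 508.25887806 -337.57360323   28.        ] side [ 505.89383573 -343.25561294   28.        ] bottle [772.47328853 -41.87196016  89.        ] beaker [ 703.59336794 -332.06408127   71.        ] cruc [ 622.72841314 -378.90309166   33.        ]
pump edge [588.74753773  26.91732558   0.        ] pumptop (array([726.66414902, 112.17086786, 159.88934836]), np.float64(98.13550915250323)) (array([463.49049088,  84.36627571, 170.44141635]), np.float64(2.9221399759034377)) (array([627.61015733, 180.99580997,  28.57897583]), np.float64(72.82419975672842)) (array([ 768.02603959, -217.91524448,  248.5646007 ]), np.float64(3.2443576722283027))
```

View pics/c1.png

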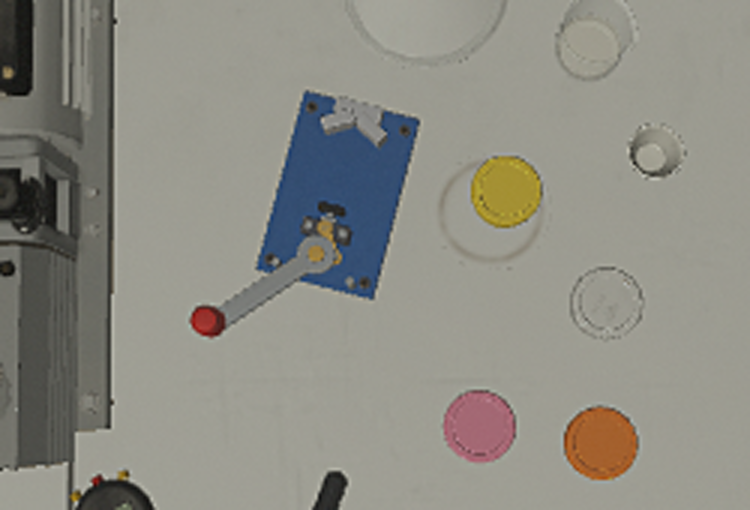

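Run:
```python
from cell import ctrl,cams
from h import *
p=ctrl.read_state()["position"]
ctrl.move_straight([p[0],p[1],300],200)
for nm,xy,z,yaw in(("w1",(570,-140),300,1.3),("w2",(480,-335),230,0.3)):
    js=[ctrl.inverse_kinematics([*xy,z],quat(yaw+k*np.pi)) for k in(0,1)]
    print(nm,[None if j is None else np.round(j,2) for j in js])
    k=min((k for k in(0,1) if js[k] is not None),key=lambda k:abs(js[k][5]))
    ctrl.move_ptp([*xy,z],quat(yaw+k*np.pi)); ctrl.wait(.2)
    s=cams.snapshot("wrist"); np.savez(f"pics/{nm}.npz",**s); cv2.imwrite(f"pics/{nm}.png",s["image"]); print(s["cam_to_world"].round(2).tolist(),s["K"][0])
    st=ctrl.read_state(); print(st["clock"],st["position"],st["joint_pos"].round(2))
```

```text
w1 [array([-0.44,  0.16,  1.5 , -0.  ,  1.47, -1.74]), array([-0.44,  0.16,  1.5 , -0.  ,  1.47,  1.4 ])]
[[-0.27, 0.92, 0.27, 639.46], [-0.96, -0.26, -0.08, -158.73], [-0.0, -0.28, 0.96, 446.3], [0.0, 0.0, 0.0, 1.0]] [300.31804913   0.         285.81702776]
3.6 [ 570.10067635 -139.57894802  300.0522149 ] [-0.44  0.16  1.5  -0.    1.47  1.4 ]
w2 [array([-0.81,  0.21,  1.59, -0.  ,  1.34, -1.11]), array([-0.81,  0.21,  1.59, -0.  ,  1.34,  2.03])]
[[0.96, -0.28, -0.08, 458.19], [0.3, 0.92, 0.27, -265.55], [-0.0, -0.28, 0.96, 376.34], [0.0, 0.0, 0.0, 1.0]] [300.31804913   0.         285.81702776]
6.0 [ 480.12001213 -334.86103287  230.04938007] [-0.81  0.21  1.59  0.    1.34 -1.11]
```

View pics/w1.png

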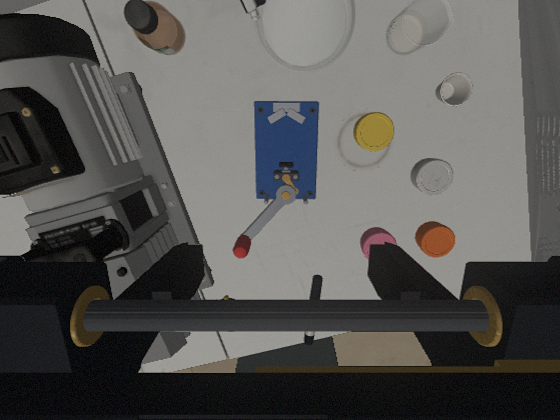

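View pics/w2.png

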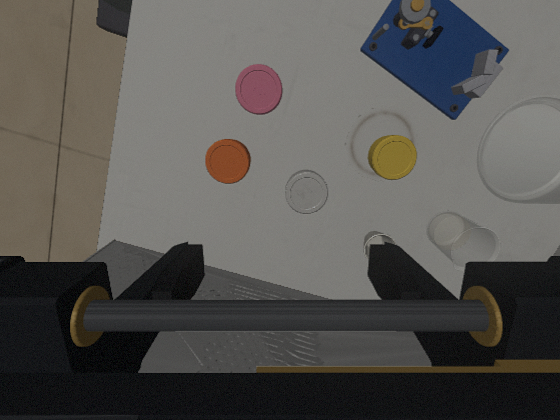

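Run:
```python
from h import *
A={n:dict(np.load(f"pics/{n}.npz")) for n in("top0","w1","w2")}
def circ(a,c0,z,r0):
    g=cv2.GaussianBlur(cv2.cvtColor(a["image"],6),(3,3),0); u,v=np.int32(c0); k=int(r0*1.6)
    g=cv2.resize(g[v-k:v+k,u-k:u+k],None,fx=4,fy=4,interpolation=2)
    h=cv2.HoughCircles(g,cv2.HOUGH_GRADIENT,1.5,5,param1=80,param2=15,minRadius=int(r0*4*.85),maxRadius=int(r0*4*1.15))
    for x,y,r in h[0][:4]:
        p=(u-k+(x-1.5)/4,v-k+(y-1.5)/4); print(np.round(p,1),round(r/4,1),onz(a,p,z)[:2].round(1))
for n,c in(("top0",(352,251)),("w1",(433,176)),("w2",(306,191))):
    a=A[n]; d=np.linalg.norm(a["cam_to_world"][:3,3]-onz(a,c,28)); print(n); circ(a,c,28,26*a["K"][0,0]/d)
def plate(n):
    a=A[n]; m=mask(a["image"],(105,120,40),(125,255,255)); c=max(cv2.findContours(m,0,1)[0],key=cv2.contourArea)[:,0]
    P=np.array([onz(a,p,8)[:2] for p in c.astype(float)],np.float32)
    r=cv2.minAreaRect(P); B=cv2.boxPoints(r); print(n,r,B.round(1).tolist())
plate("top0"); plate("w1")
a=A["w1"]; r=mask(a["image"],(0,150,60),(6,255,255))|mask(a["image"],(172,150,60),(180,255,255))
for c,st in blobs(r,30): print("red",c,st,onz(a,c,80)[:2])
```

```text
top0Traceback (most recent call last):
  File "<stdin>", line 10, in <module>
  File "<stdin>", line 7, in circ
TypeError: 'NoneType' object is not subscriptable
```

```bash
cat > m.py <<'E'
from h import *
A={n:dict(np.load(f"pics/{n}.npz")) for n in("top0","w1","w2")}
def circ(a,c0,z,r0):
    g=cv2.cvtColor(a["image"],6); u,v=np.int32(c0); k=int(r0*1.6)
    g=cv2.normalize(cv2.resize(g[v-k:v+k,u-k:u+k],None,fx=4,fy=4,interpolation=2),None,0,255,32)
    h=cv2.HoughCircles(g,cv2.HOUGH_GRADIENT,2,5,param1=40,param2=10,minRadius=int(r0*4*.85),maxRadius=int(r0*4*1.15))
    for x,y,r in ([] if h is None else h[0][:4]):
        p=(u-k+(x-1.5)/4,v-k+(y-1.5)/4); print(np.round(p,1),round(r/4,1),round(r0,1),onz(a,p,z)[:2].round(1))
def plate(n):
    a=A[n]; m=mask(a["image"],(105,120,40),(125,255,255)); c=max(cv2.findContours(m,0,1)[0],key=cv2.contourArea)[:,0]
    P=np.array([onz(a,p,8)[:2] for p in c.astype(float)],np.float32)
    r=cv2.minAreaRect(P); print(n,r,cv2.boxPoints(r).round(1).tolist())
if __name__=="__main__":
    for n,c in(("top0",(352,251)),("w1",(433,176)),("w2",(306,191))):
        a=A[n]; d=np.linalg.norm(a["cam_to_world"][:3,3]-onz(a,c,28)); print(n); circ(a,c,28,26*a["K"][0,0]/d)
    plate("top0"); plate("w1")
    a=A["w1"]; r=mask(a["image"],(0,150,60),(6,255,255))|mask(a["image"],(172,150,60),(180,255,255))
    for c,st in blobs(r,30): print("red",c,st,onz(a,c,80)[:2])
E
python3 m.py
```

```text
top0
[351.4 249.9] 11.6 11.9 [ 510.7 -336.3]
[352.9 250.9] 11.6 11.9 [ 508.5 -339.5]
[350.4 250.9] 12.1 11.9 [ 508.6 -334.1]
[353.9 249.9] 10.4 11.9 [ 510.6 -341.7]
w1
[434.4 174.9] 18.4 16.5 [ 509.9 -339.8]
[428.9 175.9] 18.4 16.5 [ 510.6 -332.2]
[432.4 176.4] 18.4 16.5 [ 508.6 -336.8]
[435.9 174.4] 16.8 16.5 [ 510.1 -342. ]
w2
[305.4 190.9] 21.4 21.8 [ 504.9 -337.8]
[304.9 192.9] 20.3 21.8 [ 505.1 -340.3]
[305.4 188.9] 19.8 21.8 [ 504.1 -335.5]
[307.4 195.4] 19.2 21.8 [ 508.9 -342.3]
top0 ((596.1857299804688, -143.88833618164062), (87.87017822265625, 138.09205627441406), 74.22049713134766) [[517.7999877929688, -167.39999389648438], [650.7000122070312, -204.89999389648438], [674.5999755859375, -120.4000015258789], [541.7000122070312, -82.80000305175781]]
w1 ((594.1929321289062, -146.31332397460938), (87.74862670898438, 137.27508544921875), 74.25946044921875) [[516.2000122070312, -169.89999389648438], [648.4000244140625, -207.1999969482422], [672.2000122070312, -122.69999694824219], [540.0, -85.5]]
red [239.88596491 251.69298246] [234 247  14  11 114] [491.59507619 -54.34940941]
```

```bash
cat >> h.py <<'E'
C=np.array([595.,-145.]); PH=-0.275
ex=np.array([np.cos(PH),np.sin(PH)]); ey=np.array([-ex[1],ex[0]])
def clamp(x,y): return C+x*ex+y*ey
def show(st,*k): print({q:np.round(st[q],2).tolist() for q in ("clock","position","force","grip_width","grip_force")+k})
E
python3 - <<'E'
from cell import ctrl,cams
from h import *
q=quat(0.3); t=(507,-338.5)
ctrl.move_gripper(72)
ctrl.move_ptp([*t,80],q)
print(ctrl.move_straight([*t,4],60,force_limit=15)); show(ctrl.read_state())
ctrl.move_gripper(40,15); show(ctrl.read_state())
ctrl.move_straight([*t,90],100); ctrl.wait(.2); show(ctrl.read_state())
s=cams.snapshot("wrist"); np.savez("pics/w3.npz",**s); cv2.imwrite("pics/w3.png",s["image"])
E
```

```text
False
{'clock': 8.51, 'position': [507.3, -338.77, 4.51], 'force': [0.32, -0.39, 0.23], 'grip_width': 71.88, 'grip_force': 0.0}
{'clock': 8.96, 'position': [507.12, -338.6, 4.23], 'force': [0.64, 0.21, 1.3], 'grip_width': 51.02, 'grip_force': 15.0}
{'clock': 10.17, 'position': [506.63, -338.15, 89.17], 'force': [-0.24, -0.48, -0.9], 'grip_width': 50.75, 'grip_force': 15.0}
```

View pics/w3.png

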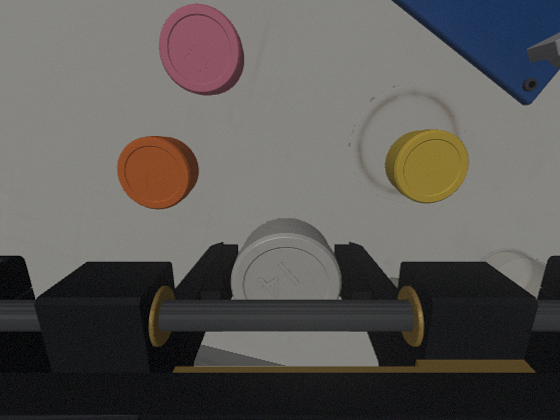

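Run:
```python
from cell import ctrl,cams
from h import *
s=dict(np.load("pics/w3.npz")); w=np.array([-np.sin(.3),np.cos(.3)])
g=cv2.cvtColor(s["image"],6)[225:260,284:290].mean(1); print(np.abs(np.diff(g)).round(0).astype(int).tolist())
P=np.array([506.63,-338.15])
for v in(234,236,238,240):
    e=onz(s,(286,v),113)[:2]-26*w-P; print(v,"off along w",round(e@w,1),"along y",round(e@np.array([np.cos(.3),np.sin(.3)]),1))
y=np.pi/2+PH
for x in(16,18,20):print([None if (j:=ctrl.inverse_kinematics([*clamp(x,0),60],quat(y+k*np.pi))) is None else j.round(2).tolist() for k in(0,1)])
```

```text
[4, 1, 0, 1, 1, 1, 2, 27, 0, 1, 4, 17, 26, 1, 0, 1, 0, 1, 0, 2, 2, 42, 48, 5, 1, 0, 0, 0, 1, 1, 1, 0, 0, 0]
234 off along w -1.8 along y -0.4
236 off along w -2.7 along y -0.4
238 off along w -3.6 along y -0.4
240 off along w -4.6 along y -0.4
[[-0.43, 0.5, 1.58, -0.0, 1.06, -1.72], [-0.43, 0.5, 1.58, -0.0, 1.06, 1.42]]
[[-0.43, 0.5, 1.58, -0.0, 1.06, -1.72], [-0.43, 0.5, 1.58, -0.0, 1.06, 1.42]]
[[-0.43, 0.51, 1.57, -0.0, 1.06, -1.72], [-0.43, 0.51, 1.57, -0.0, 1.06, 1.42]]
```

Run:
```python
from cell import ctrl,cams
from h import *
q=quat(np.pi/2+PH); t=clamp(17,0)
p=ctrl.read_state()["position"]
ctrl.move_straight([p[0],p[1],130],150)
ctrl.move_ptp([*t,110],q)
ctrl.move_straight([*t,25],100,force_limit=12)
print(ctrl.move_straight([*t,11],25,force_limit=5)); show(ctrl.read_state())
ctrl.move_gripper(64); ctrl.wait(.4); show(ctrl.read_state())
ctrl.move_straight([*t,110],100)
b=clamp(-25,0); ctrl.move_straight([*b,200],150); ctrl.wait(.1)
s=cams.snapshot("wrist"); np.savez("pics/w4.npz",**s); cv2.imwrite("pics/w4.png",s["image"]); show(ctrl.read_state())
for n in("top","side"):
    s=cams.snapshot(n); np.savez(f"pics/{n}1.npz",**s); cv2.imwrite(f"pics/{n}1.png",s["image"])
```

```text
True
{'clock': 13.03, 'position': [611.23, -149.54, 11.96], 'force': [-0.92, -0.15, 5.07], 'grip_width': 50.84, 'grip_force': 15.0}
{'clock': 13.83, 'position': [610.7, -149.3, 11.41], 'force': [0.09, 1.05, 0.23], 'grip_width': 63.96, 'grip_force': 0.0}
{'clock': 15.92, 'position': [570.52, -138.04, 198.58], 'force': [-0.73, 0.43, -0.25], 'grip_width': 63.74, 'grip_force': 0.0}
```

View pics/w4.png

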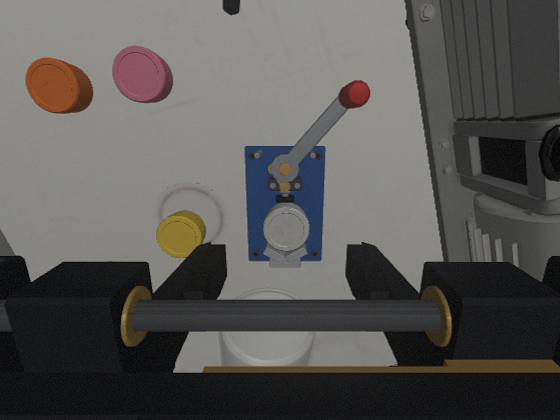

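```bash
cat >> h.py <<'E'
PV=clamp(-52,0)
def pose(th,gap,z=62):
    a=np.pi-.8+PH+th; k=PV+88*np.array([np.cos(a),np.sin(a)])
    yaw=PH+max(.1,th-.8); n=np.array([np.sin(yaw),-np.cos(yaw)])
    return [*(k-n*(10.5+gap)),z],quat(yaw),n
def force(ctrl,n=6):
    F=[]
    for _ in range(n): F.append(ctrl.read_state()["force"]); ctrl.wait(.02)
    return np.mean(F,0)
E
python3 - <<'E'
from cell import ctrl,cams
from h import *
ctrl.move_gripper(0,20)
p,q,n=pose(.04,19,200); print(p,q,ctrl.inverse_kinematics(p,q).round(2)); 
ctrl.move_ptp(p,q); p[2]=62
print(ctrl.move_straight(p,100,force_limit=10)); ctrl.wait(.2); b=force(ctrl); np.save("b.npy",b); print("base",b.round(2)); show(ctrl.read_state())
for th in np.arange(.04,.61,.08):
    p,q,n=pose(th,9); hit=ctrl.move_straight(p,40,attitude=q,force_limit=10)
    f=force(ctrl,2)-b; print(round(th,2),hit,f.round(1),"push",round(-f[:2]@n[:2],1))
    if hit: break
s=cams.snapshot("wrist"); np.savez("pics/w5.npz",**s); cv2.imwrite("pics/w5.png",s["image"]); show(ctrl.read_state(),"joint_pos")
E
```

```text
[np.float64(505.1637977080664), np.float64(-26.16223901095957), 200] [0.         0.76619454 0.64260869 0.        ] [-0.29  0.07  1.82 -0.    1.26 -0.11]
False
base [0.14 0.13 0.12]
{'clock': 20.3, 'position': [505.32, -26.2, 62.25], 'force': [-0.6, -0.43, 0.49], 'grip_width': -0.04, 'grip_force': 0.0}
0.04 False [-0.9 -0.4  0. ] push -0.5
0.12 False [ 0.1 -0.4 -0. ] push -0.4
0.2 False [ 0.   0.5 -0.3] push 0.5
0.28 False [-0.5 -0.6 -0.1] push -0.7
0.36 False [-0.2 -0.  -0.4] push -0.1
0.44 False [-0.5 -0.4  0.2] push -0.4
0.52 False [-0.5 -0.1 -0.1] push -0.2
0.6 False [-0.6  3.6  1.4] push 3.5
{'clock': 23.29, 'position': [469.84, -71.17, 61.94], 'force': [-0.21, 3.95, 1.32], 'grip_width': 0.65, 'grip_force': 1.7, 'joint_pos': [-0.4, 0.21, 1.98, 0.0, 0.95, -0.23]}
```

View pics/w5.png

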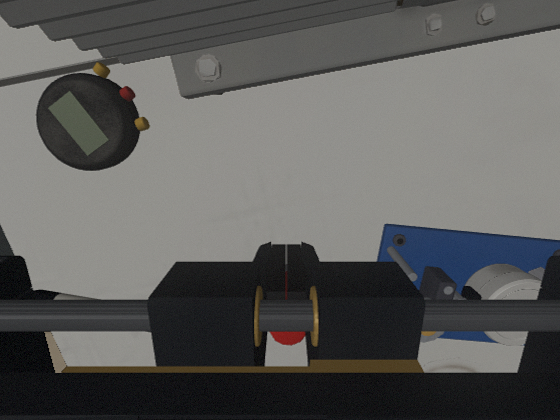

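Run:
```python
from cell import ctrl,cams
from h import *
b=np.load("b.npy"); ctrl.move_gripper(0,40); f=force(ctrl,3)-b
for th in np.arange(.66,1.60,.05):
    p,q,n=pose(th,9); hit=ctrl.move_straight(p,25,attitude=q,force_limit=max(1.5,15.5-np.hypot(*f[:2])))
    f=force(ctrl,3)-b; push=-f[:2]@n; print(round(th,2),hit,f.round(1),"push",round(push,1),round(ctrl.read_state()["grip_width"],2))
    if hit or (th>1.3 and push<1): break
show(ctrl.read_state())
```

```text
0.66 False [-2.9  6.9  4. ] push 6.3 0.27
0.71 False [-3.5  9.2  5.2] push 8.5 0.49
0.76 False [-4.4  9.7  5.3] push 8.7 0.43
0.81 False [-4.5 10.1  4.9] push 9.1 0.69
0.86 False [-4.7 10.1  3.2] push 9.1 0.4
0.91 False [-4.6  9.9  3.3] push 9.0 0.62
0.96 False [-5.3  9.7  3.4] push 9.1 0.78
1.01 False [-6.3  8.8  3.2] push 8.4 0.67
1.06 False [-6.2  8.7  3.9] push 8.6 0.42
1.11 False [-6.8  8.4  3.4] push 8.6 0.34
1.16 False [-6.9  7.   2. ] push 7.6 0.5
1.21 False [-6.7  6.1  1.1] push 6.9 0.48
1.26 False [-6.6  4.9 -0.2] push 6.0 0.38
1.31 False [-4.4  4.  -1.1] push 4.9 0.55
1.36 False [-2.3  2.9 -1.7] push 3.5 0.63
1.41 False [-1.2  0.5 -1.1] push 0.9 0.36
{'clock': 29.68, 'position': [456.06, -141.82, 62.36], 'force': [-0.69, 1.5, -0.01], 'grip_width': 0.36, 'grip_force': 0.66}
```

Run:
```python
from cell import ctrl,cams
from h import *
b=np.load("b.npy")
for th in (1.44,1.47,1.50,1.53,1.55):
    p,q,n=pose(th,9); hit=ctrl.move_straight(p,15,attitude=q,force_limit=6); f=force(ctrl,3)-b
    print(th,hit,f.round(1),round(-f[:2]@n,1))
    if hit: break
s=cams.snapshot("top"); np.savez("pics/top2.npz",**s); s2=cams.snapshot("side"); 
cv2.imwrite("pics/ts2.png",np.hstack([cv2.resize(s["image"][160:300,190:330],(400,400)),cv2.resize(s2["image"][150:270,160:320],(400,400))])); show(ctrl.read_state())
```

```text
1.44 False [-0.4  0.4  0. ] 0.5
1.47 False [-0.2 -0.4  0.2] -0.3
1.5 False [-0.4 -0.1 -0.2] 0.1
1.53 False [-0.5 -0.2 -0.3] 0.1
1.55 False [-0.3 -0.1 -0.7] 0.1
{'clock': 31.62, 'position': [457.76, -153.73, 62.01], 'force': [-0.22, 1.09, -0.27], 'grip_width': 0.37, 'grip_force': 0.0}
```

View pics/ts2.png

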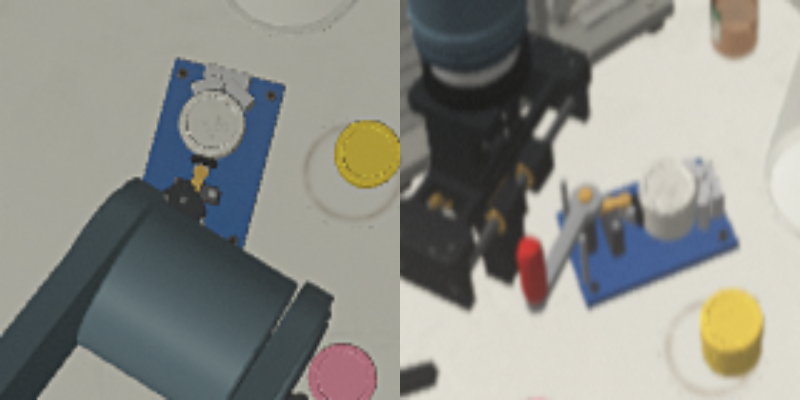

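Run:
```python
from cell import ctrl,cams
from h import *
p,q,n=pose(1.6,13); ctrl.move_straight(p,20,attitude=q,force_limit=6); ctrl.wait(.2); b=force(ctrl,8); print("base",b.round(2))
g=13.; log=[]
def go(g): ctrl.move_straight(pose(1.6,g)[0],10,force_limit=8); f=force(ctrl,4)-b; return f,np.linalg.norm(f)
f,m=go(g)
while g>3 and m<12:
    g-=.5 if m<2.5 else np.clip((12.7-m)/30,.04,.2); f,m=go(g); log.append((round(g,2),round(m,1)))
print(log,f.round(1),-f[:2]@n)
t0=ctrl.read_state()["clock"]; h=[]
while 12<=m and ctrl.read_state()["clock"]-t0<1.6:
    f=force(ctrl,5)-b; m=np.linalg.norm(f); h.append(round(m,1))
    if m>16.5: break
    m=max(m,12)
print("hold",h,t0,f.round(1))
show(ctrl.read_state())
```

```text
base [ 0.21  0.07 -0.03]
[(12.5, np.float64(0.7)), (12.0, np.float64(0.2)), (11.5, np.float64(0.2)), (11.0, np.float64(0.3)), (10.5, np.float64(0.6)), (10.0, np.float64(0.5)), (9.5, np.float64(0.3)), (9.0, np.float64(0.3)), (8.5, np.float64(0.5)), (8.0, np.float64(2.6)), (np.float64(7.8), np.float64(4.4)), (np.float64(7.6), np.float64(6.2)), (np.float64(7.4), np.float64(6.6)), (np.float64(7.2), np.float64(8.3)), (np.float64(7.05), np.float64(8.4)), (np.float64(6.91), np.float64(9.3)), (np.float64(6.8), np.float64(9.6)), (np.float64(6.69), np.float64(10.2)), (np.float64(6.61), np.float64(10.6)), (np.float64(6.54), np.float64(11.3)), (np.float64(6.49), np.float64(11.3)), (np.float64(6.45), np.float64(11.9)), (np.float64(6.41), np.float64(12.1))] [-5.   8.4  7.1] 9.78385336974043
hold [np.float64(12.2), np.float64(11.7), np.float64(11.8), np.float64(11.6), np.float64(11.8), np.float64(11.7), np.float64(11.7), np.float64(11.7), np.float64(11.7), np.float64(11.5), np.float64(11.9), np.float64(11.8), np.float64(11.8), np.float64(11.7), np.float64(11.8), np.float64(12.0), np.float64(11.8), np.float64(11.6), np.float64(11.9), np.float64(12.2)] 39.8083 [-4.8  8.7  7.1]
{'clock': 41.48, 'position': [459.45, -158.97, 61.83], 'force': [-4.13, 8.25, 7.0], 'grip_width': 0.3, 'grip_force': 4.69}
```

Run:
```python
from cell import ctrl,cams
from h import *
b=np.array([.21,.07,-.03]); g=6.41; m=np.linalg.norm(force(ctrl,6)-b); print(m)
while m<13 and g>5.8:
    g-=.08; ctrl.move_straight(pose(1.6,g)[0],10,force_limit=4); f=force(ctrl,6)-b; m=np.linalg.norm(f); print(round(g,2),round(m,1))
h=[round(np.linalg.norm(force(ctrl,5)-b),1) for _ in range(13)]; print(h)
p,q,n=pose(1.6,30); ctrl.move_straight(p,30); ctrl.move_straight([*p[:2],200],150); ctrl.wait(.3)
s=cams.snapshot("top"); s2=cams.snapshot("side"); 
cv2.imwrite("pics/ts3.png",np.hstack([cv2.resize(s["image"][160:300,190:330],(400,400)),cv2.resize(s2["image"][150:270,160:320],(400,400))])); show(ctrl.read_state())
```

```text
11.843264100895762
6.33 12.3
6.25 12.4
6.17 13.2
[np.float64(13.0), np.float64(12.8), np.float64(12.8), np.float64(12.7), np.float64(12.7), np.float64(13.0), np.float64(12.8), np.float64(12.7), np.float64(12.9), np.float64(12.9), np.float64(12.7), np.float64(12.8), np.float64(12.6)]
{'clock': 46.12, 'position': [448.42, -139.86, 199.7], 'force': [-0.0, -0.16, -0.54], 'grip_width': 0.5, 'grip_force': 0.0}
```

View pics/ts3.png

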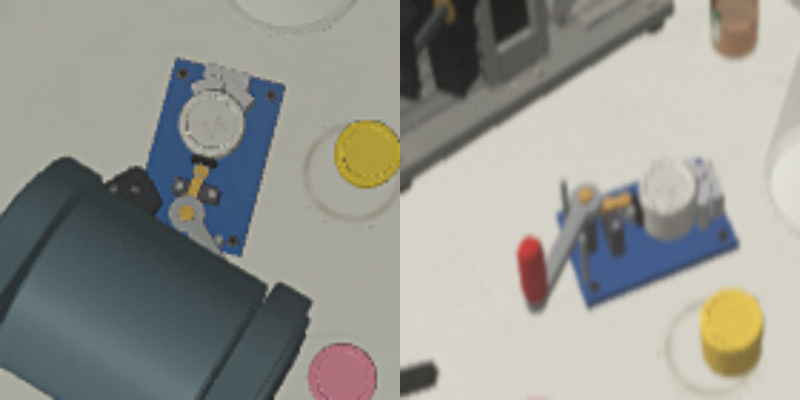

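```bash
python3 -c "
from cell import ctrl
print(ctrl.job_done())"
```

```text
the job is handed in; nothing more can be done
None
```

The tin is clamped in the V-stop with the lever past centre at its stop; I held a push of about 12.8 N there for over a second, let go and handed the job in at about 46 s (no verdict was shown).

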